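# Nip a book in the repair press by its star wheel

### The job

The blue book stands spine up in the open repair press on the desk, but sticks out of it towards you: push it gently lengthwise until it is fully home against the end stop. Then close the jaw on it by pushing the spokes of the star wheel round clockwise (seen from above), one after the other, until the book is held firmly upright with a jaw force of about 15 N, without overtightening (never above 35 N), and let go. Leave the matchbox, the stamp and the red tin where they are.

Things in the scene. Friction and masses are not known exactly. Their poses are not given: they have to be found in the camera images.
- press: Green-bedded book press fixed to the desk. Its frame: x along the book slot from the open front to the end stop, y from the slot to the star wheel, z up; origin on the desk below the slot. Bed: x -150 to +100, y -90 to +210 mm, top 16 mm over the desk. A wooden cheek (110 x 14 mm, x -45 to +65, top 80 mm over the desk) bounds the slot on its -y side, the moving jaw of like size on its +y side.
- slot (a point): Point on the bed in the middle of the slot, press (10, 0, 16) mm, press axes. The cheek on its -y side is bolted elsewhere each time, its face anywhere from y = -34 to -22 mm, so the wheel angle that clamps the book is not known beforehand and must be felt. The jaw pushes the book sideways to the cheek first, with a few N.
- stop_face (a point): Point on the face of the end stop, an aluminium block that closes the slot's far end (y -46 to +38 mm, top 82 mm over the desk). Its face lies at x = +75 mm of the press; press axes; this point is 49 mm over the desk.
- book: Blue book, 140 mm long, 21 thick, 102 tall, standing spine up on the bed (top 118 mm over the desk), 0.25 to 0.4 kg. Origin: middle of its length, 51 mm over the bed, on the cover facing the cheek. Its y axis points along it to the open front (-x of press), z through the thickness to the wheel, x down. Home: origin 70 mm short of the stop face; starts 25 to 55 mm off; home, 20 mm still stand out of the jaws.
- wheel_axis (a point): Star wheel's centre, on its upright axis in the plane of the spokes, 120 mm over the desk, press (0, 125) mm. Five steel spokes 9 mm thick, 72 degrees apart, red end balls of 18 mm centred 78 mm from the axis; hub radius 21 mm, its top 20 mm above the spokes. The gaps between the spokes are open from above; a metal yoke below them reaches 95 mm over the desk.
- wheel (a joint): Wheel angle, rad, growing clockwise seen from above; closes the jaw 16 mm per rad. At 0 one spoke points to -x of the press. Starts at 0 to 0.6; clamps between about 2.3 and 3.3. It stays where left: its stiff bearing takes 0.40 N m, 6.7 N of push at 60 mm from the axis. 10 N of jaw force add 0.16 N m, 2.7 N at 60 mm: 15 N in the jaw feel like 10.7 N there, 35 N like 16 N.
- pad: Cork-faced pressing plate of the moving jaw, 104 x 8 mm, 60 high, on springs that give 1 mm per 9 N, up to 8 mm. Origin at the lower edge, mid-length, of the face that touches the book; press axes.
- matches: Matchbox lying flat, 37 x 54 x 15 mm, bystander; origin under its centre.
- stamp: Rubber stamp with dark handle, 26 x 56 x 70 mm, bystander; origin under its centre.
- ribbon_tin: Round red tin, 62 mm across, 23 mm high, bystander; origin under its centre.
Things that resemble listed ones, but are neither listed nor needed, are in the scene too. What is shaped like the book but purple is not meant.

How it is judged:
By the outcome, as a careful person would: the job done as asked, in the order asked, and still so for the second after the job is handed in, with the robot touching nothing.
It also fails if it takes over 72 s, if anything falls off the work surface, if the arm or the gripper's body presses on something with over 40 N, if the wrist force passes 120 N, or if a joint passes its speed limit or range.

### The arm

A 7-joint arm with a two-finger parallel gripper is mounted at the origin on a cart in front of the work surface, level with it; the furniture and walls round the work are solid. World frame = base frame: x ahead of the robot, y to its left, z up, the work surface at z = 0. Lengths are in m, angles in rad, forces in N, time in s.
With the tool pointing down it reaches from about 0.425 to 0.875 m from the base axis. Payload 4.7 kg.
Tool frame: the origin (TCP) lies midway between the tips of the shut fingers; the grasp point (between the pads) lies 19 mm behind it; z points along the fingers, y is the line along which they close (so a half turn about z gives the same grasp; the last joint's range is limited). The gripper opens to 85 mm and grips with 20 to 120 N. Pads are 22 mm wide; open, the fingers measure 114 mm over their backs; the gripper's body (76 mm by 85 mm) begins 54 mm behind the grasp point. The pads swing forward as they close: fully open they stand 13 mm farther back than shut.
Start: joints at [1.119, 0.321, -0.07, 1.45, 0.023, 1.371, -0.057], TCP at [0.292, -0.581, 0.231] pointing down, gripper open.
Joint ranges: [-2.86, 2.86], [-0.3, 2.09], [-1.38, 1.24], [0.06, 2.45], [-1.56, 4.7], [0.09, 2.05], [-2.69, 2.69]. Speed limits (rad/s): [2.57, 2.57, 3.14, 3.14, 3.14, 3.14, 3.14].

### API

Orientations are given as a unit quaternion [x, y, z, w].
In Python, from plant import ctrl, vision, workorder gives the robot as it stands.
- The arm moves only by the tool step_arm, never from a script. Its argument "steps" is one flat list of numbers, 5 for each row, row after row: the shift along the tool's x, y, z in cm, then the turn about the tool's z in degrees, then the finger opening in cm, from 0 to 8.54. In form: [x, y, z, spin, claw, x, y, z, spin, claw, ...]. A call has 1 to 20 rows; each row is the pose to reach, as a shift and turn from the pose commanded when the call began, along the tool's axes at that moment; what a row does not reach only later rows make up. A row lasts 1/12 s, in which the tool goes at most 41.7 mm and 7.16 degrees, less where a joint would pass 70% of its speed; a pose out of reach is approached as far as the arm can. A call with a gripper value outside its range is refused whole. The fingers move at their own pace and stop on an object; the grip force is fixed at half the most. Time passes only in rows, so rows that repeat a pose let the fingers close. It gives the time, the measured TCP pose, the force, the opening and the grip force at its end, in the units of the state.
- ctrl.observe(): the state, without advancing time (a new reading comes with each control period).
- vision.camera(name): name is "scene" or "top" or "wrist"; returns the picture (384x512x3 uint8, blue, green, red); there is no depth.
- vision.calibration(name): a dict with "fov_y" (degrees; the focal length in pixels is half the picture's height over the tangent of half this angle, whatever the lens; pixels are square), "cx", "cy" (the principal point, pixels), "k1" (the pictures are not rectified: a ray, as slopes to the right and down, at radius r is drawn at 1 + k1 r^2 times it, then the intrinsics apply), "extrinsics" (4x4, takes a point from world to camera coordinates). Camera axes: x right, y up, looking along -z (the intrinsics and any distortion apply to the point x, -y, -z); pixel columns grow to the right and rows downward; lengths in m; the calibration is good to about 2 mm. A picture is of the moment at which its call begins: read the wrist's pose just before it. calibration takes no time and is no camera call; for the wrist camera it gives the pose at the moment of the call.
- workorder.finish_job(): hands the job in; it is judged then, once.
The state is a dict: "clock": time; "joint_pos": joint angles; "dq": joint speeds; "effort": joint torques, N m; "ee_pos": TCP position; "orientation": TCP orientation; "ft_force": force on the tool from outside, world axes, zero at the start; "moment": the same for the moment, N m; "width": finger opening in m; "finger_force": force on a finger pad.
Only numpy, scipy, OpenCV 4.12 (cv2) and the standard library are available. Lean on these libraries where they do the work, as an engineer would, in place of code of your own. Each camera call takes 0.05 s, during which the arm holds its last target. There are 200 camera calls.

## Working session

There is one attempt and no reset: what is moved stays moved. The work goes in short steps, Python scripts to look and compute and a tool call to move; the robot and the scene stay as the last step left them, time stands still between calls to the robot, and variables do not carry over. Pictures are saved under pics/ and viewed, at most 10 in all, crops included, and the job is handed in when it is done.

Besides the shell and the picture viewer there is one more tool, called after "Call:" as name(argument=value, ...) on one line, values as JSON. step_arm: Moves the arm, as the interface text tells. Its arguments: {"type":"object","properties":{"steps":{"type":"array","items":{"type":"number"}}},"required":["steps"]}

```bash
mkdir -p pics; ls; python3 - <<'E'
from plant import ctrl, vision, workorder
import cv2
for n in ("scene","top"):
    cv2.imwrite(f"pics/{n}0.png",vision.camera(n))
    print(n,vision.calibration(n))
print(ctrl.observe())
E
```

```text
pics
scene {'fov_y': 57.45121846493822, 'cx': 252.17449697193288, 'cy': 188.37384161794876, 'k1': -0.07705493161532244, 'extrinsics': array([[ 0.84323595, -0.53712764, -0.02114312, -0.45714872],
       [ 0.3637873 ,  0.5412686 ,  0.7580812 , -0.32564737],
       [-0.39574226, -0.64693292,  0.65181736, -0.63779345],
       [ 0.        ,  0.        ,  0.        ,  1.        ]])}
top {'fov_y': 47.51941785081066, 'cx': 258.990389966916, 'cy': 198.0497460679425, 'k1': -0.1485807565323034, 'extrinsics': array([[ 0.00494227, -0.9995644 , -0.02909621,  0.08154907],
       [ 0.99777073,  0.00299277,  0.06666793, -0.61298297],
       [-0.06655181, -0.02936083,  0.99735089, -1.00704244],
       [ 0.        ,  0.        ,  0.        ,  1.        ]])}
{'clock': 0.1, 'joint_pos': array([ 1.11909396,  0.32175463, -0.07008796,  1.45153243,  0.02261243,
        1.37081951, -0.05692752]), 'dq': array([-0.00145418, -0.00098419, -0.00041036, -0.00276224, -0.00043834,
       -0.00138527, -0.00063396]), 'effort': array([ 3.06828160e-04, -4.94877470e+01, -3.83676784e-01, -3.15207803e+01,
        1.31152730e-02,  7.48655002e-03,  3.52026188e-05]), 'ee_pos': array([ 0.29168097, -0.58034482,  0.2303395 ]), 'orientation': array([ 9.72999904e-01,  2.30803902e-01, -2.49766820e-04, -8.26601639e-04]), 'ft_force': array([-0.41956215,  0.2083832 ,  0.41114137]), 'moment': array([ 0.03108527,  0.00537144, -0.02457348]), 'finger_force': 0.0, 'width': 0.08548870283945056}
```

View pics/scene0.png

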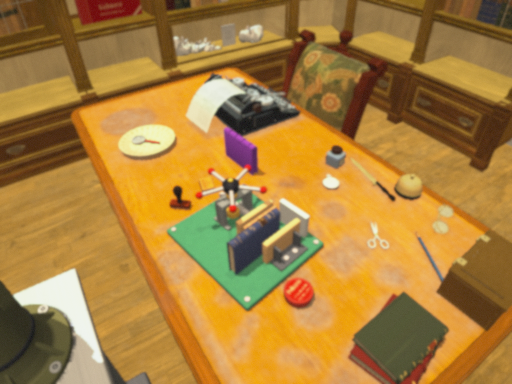

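View pics/top0.png

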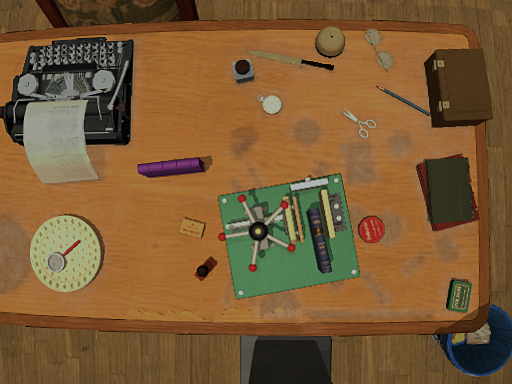

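The top view shows the press with bed corners near (219,197), (341,174), (359,276) and (238,298). The hub is at (258,231), the blue book runs from (313,208) to (325,272), and the stop is at (310,184) at the far end. The stamp is at (206,268), the matchbox at (192,227) and the tin at (371,229). I'll fit these precisely.

```bash
cat > h.py <<'E'
import numpy as np, cv2
from plant import ctrl, vision, workorder
def KD(c):
    f=192/np.tan(np.radians(c['fov_y']/2))
    return np.array([[f,0,c['cx']],[0,f,c['cy']],[0,0,1]]),np.array([c['k1'],0,0,0.])
def p2w(c,uv,z):
    K,D=KD(c); n=cv2.undistortPoints(np.array(uv,float).reshape(-1,1,2),K,D).reshape(-1,2)
    E=c['extrinsics']; R,t=E[:3,:3],E[:3,3]
    d=np.c_[n[:,0],-n[:,1],-np.ones(len(n))]@R; o=-R.T@t
    return o+d*((z-o[2])/d[:,2])[:,None]
def w2p(c,P):
    K,D=KD(c); q=np.c_[np.array(P,float),np.ones(len(P))]@c['extrinsics'].T
    q=q[:,:3]*[1,-1,-1]; return cv2.projectPoints(q,np.zeros(3),np.zeros(3),K,D)[0].reshape(-1,2)
E
python3 - <<'E'
from h import *
im=cv2.imread('pics/top0.png'); c=vision.calibration('top')
hsv=cv2.cvtColor(im,cv2.COLOR_BGR2HSV)
roi=np.zeros(im.shape[:2],np.uint8); roi[160:310,205:372]=1
g=cv2.inRange(hsv,(60,100,40),(90,255,255))*roi
pts=cv2.findNonZero(g); hull=cv2.convexHull(pts)
q=cv2.minAreaRect(hull); print(q, cv2.boxPoints(q).tolist())
W=p2w(c,hull.reshape(-1,2)+0.0,0.016)
r=cv2.minAreaRect((W[:,:2]*1000).astype(np.float32)); print(r, cv2.boxPoints(r).tolist())
red=(cv2.inRange(hsv,(0,160,120),(6,255,255))|cv2.inRange(hsv,(174,160,120),(180,255,255)))
n,l,s,ce=cv2.connectedComponentsWithStats(red)
for i in range(1,n):
    if s[i,4]>12: print(s[i,4],ce[i],p2w(c,[ce[i]],.12)[0])
cv2.imwrite('pics/topz.png',cv2.resize(im[165:305,210:370],None,fx=5,fy=4.2857*0+5,interpolation=cv2.INTER_CUBIC)[:600])
E
```

```text
((288.3501892089844, 235.99070739746094), (104.48281860351562, 125.45951080322266), 79.50852966308594) [[217.15655517578125, 196.04507446289062], [340.51861572265625, 173.20025634765625], [359.5438232421875, 275.93634033203125], [236.1817626953125, 298.7811584472656]]
((524.058349609375, 14.055160522460938), (246.50389099121094, 296.66058349609375), 10.666821479797363) [[375.4806213378906, 137.00869750976562], [430.3917541503906, -154.525634765625], [672.6361083984375, -108.89837646484375], [617.7249755859375, 182.63595581054688]]
39 [241.02564103 198.12820513] [0.60580824 0.11946803 0.12      ]
38 [283.92105263 204.81578947] [0.59182163 0.02794682 0.12      ]
421 [371.94061758 229.32541568] [ 0.5400631  -0.15987263  0.12      ]
39 [221.38461538 236.84615385] [0.52302997 0.16081398 0.12      ]
45 [ 70.33333333 247.82222222] [0.49441163 0.49835048 0.12      ]
38 [290.94736842 247.92105263] [0.50045339 0.01286498 0.12      ]
38 [252.  267.5] [0.45855368 0.09517806 0.12      ]
```

```bash
python3 -c "
import cv2;im=cv2.imread('pics/top0.png');cv2.imwrite('pics/topz.png',cv2.resize(im[168:306,212:366],None,fx=4,fy=4,interpolation=cv2.INTER_CUBIC))"
```

```text
(no output)
```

View pics/topz.png

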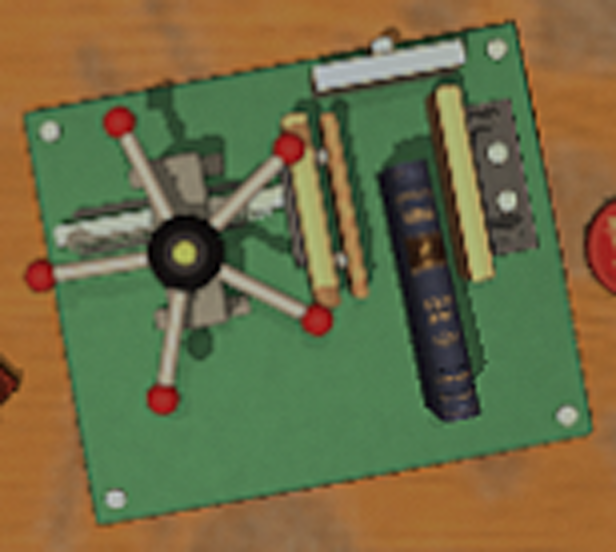

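```bash
cat >> h.py <<'E'
TH=np.radians(10.67); P0=np.array([.5594,-.0399])
RP=np.array([[np.cos(TH),-np.sin(TH)],[np.sin(TH),np.cos(TH)]])
w2q=lambda p:(np.atleast_2d(p)[:,:2]-P0)@RP*1000
q2w=lambda q:P0+np.atleast_2d(q)@RP.T/1000
def st():
    s=ctrl.observe(); x,y,z,w=s['orientation']
    a=np.degrees(np.arctan2(2*(x*y+z*w),1-2*(y*y+z*z)))
    print('t',round(s['clock'],2),'press',w2q(s['ee_pos']).round(1),'z',s['ee_pos'][2].round(4),'yaw-TH',round(a-10.67,2),'Fpress',(s['ft_force'][:2]@RP).round(2),s['ft_force'][2].round(2),'M',s['moment'].round(3))
    return s
E
python3 - <<'E'
from h import *
c=vision.calibration('top'); Z=lambda *a:[(212+u/4-.4,168+v/4-.4) for u,v in a]
print('book top FL,FR,BR,BL',w2q(p2w(c,Z((433,420),(480,412),(425,160),(380,172)),.118)).round(1))
print('cheek face',w2q(p2w(c,Z((432,90),(470,280)),.08)).round(1),'pad',w2q(p2w(c,Z((336,113),(368,296)),.076)).round(1))
print('stop face',w2q(p2w(c,Z((316,92),(465,67)),.082)).round(1))
s=st()
a=np.radians(26.68); d=np.append(q2w([-140,-8])[0],.16)-s['ee_pos']
print(d, 'tool cm',100*np.array([d[0]*np.cos(a)+d[1]*np.sin(a),d[0]*np.sin(a)-d[1]*np.cos(a),-d[2]]))
E
```

```text
book top FL,FR,BR,BL [[-110.9   11.9]
 [-111.3  -13.4]
 [  25.5   -9.4]
 [  23.6   15.4]]
cheek face [[ 64.  -24.9]
 [-43.4 -25.8]] pad [[ 61.4  29.7]
 [-41.9  31.1]]
stop face [[ 74.5  38.9]
 [ 73.1 -45.2]]
t 0.1 press [[-363.2 -481.5]] z 0.2303 yaw-TH 16.02 Fpress [-0.37  0.28] 0.41 M [ 0.031  0.005 -0.025]
[ 0.13162086  0.50666185 -0.0703395 ] tool cm [ 34.51017315 -39.36179345   7.03395018]
```

Call:
step_arm(steps=[35.1, -39.9, 7.0, 16, 0, 35.1, -39.9, 7.0, 16, 0, 35.1, -39.9, 7.0, 16, 0, 35.1, -39.9, 7.0, 16, 0, 35.1, -39.9, 7.0, 16, 0, 35.1, -39.9, 7.0, 16, 0, 35.1, -39.9, 7.0, 16, 0, 35.1, -39.9, 7.0, 16, 0, 35.1, -39.9, 7.0, 16, 0, 35.1, -39.9, 7.0, 16, 0, 35.1, -39.9, 7.0, 16, 0, 35.1, -39.9, 7.0, 16, 0, 35.1, -39.9, 7.0, 16, 0, 35.1, -39.9, 7.0, 16, 0, 35.1, -39.9, 7.0, 16, 0, 35.1, -39.9, 7.0, 16, 0, 35.1, -39.9, 7.0, 16, 0, 35.1, -39.9, 7.0, 16, 0])

```text
clock: 1.6
ee_pos: [0.4261, -0.0681, 0.1613]
orientation: [0.996, 0.092, -0.0, 0.0]
ft_force: [-0.1, -0.1, -0.3]
width: -0.0
finger_force: 0.0
```

```bash
python3 -c "
from h import *
st()"
```

```text
t 1.6 press [[-136.2   -3. ]] z 0.1613 yaw-TH -0.15 Fpress [-0.14 -0.09] -0.3 M [-0.002  0.002 -0.002]
```

Call:
step_arm(steps=[0, 0, 3.5, 0, 0, 0, 0, 7, 0, 0, 0, 0, 10, 0, 0, 0, 0, 10, 0, 0, 0.4, 0, 10, 0, 0, 0.8, 0, 10, 0, 0, 1.1, 0, 10, 0, 0, 1.4, 0, 10, 0, 0, 1.7, 0, 10, 0, 0, 2.0, 0, 10, 0, 0])

```text
clock: 2.43
ee_pos: [0.4465, -0.0632, 0.0621]
orientation: [0.996, 0.093, 0.0, 0.0]
ft_force: [-2.5, 0.5, 1.2]
width: -0.0003
finger_force: 0.0
```

```bash
python3 -c "
from h import *
st()"
```

```text
t 2.43 press [[-115.2   -2. ]] z 0.0621 yaw-TH 0.01 Fpress [-2.39  0.94] 1.25 M [-0.054  0.44  -0.006]
```

Call:
step_arm(steps=[0.3, 0, 0, 0, 0, 0.6, 0, 0, 0, 0, 0.9, 0, 0, 0, 0, 1.2, 0, 0, 0, 0, 1.5, 0, 0, 0, 0, 1.8, 0, 0, 0, 0, 2.1, 0, 0, 0, 0, 2.4, 0, 0, 0, 0, 2.7, 0, 0, 0, 0, 3.0, 0, 0, 0, 0, 3.2, 0, 0, 0, 0])

```text
clock: 3.35
ee_pos: [0.4779, -0.0569, 0.0613]
orientation: [0.996, 0.093, 0.0, -0.0]
ft_force: [-2.7, -1.2, 0.7]
width: 0.0001
finger_force: 0.0
```

```bash
python3 - <<'E'
from h import *
st()
im=vision.camera('top'); cv2.imwrite('pics/t2.png',cv2.resize(im[168:306,212:366],None,fx=4,fy=4,interpolation=cv2.INTER_CUBIC))
E
```

```text
t 3.35 press [[-83.2  -1.6]] z 0.0613 yaw-TH 0.03 Fpress [-2.86 -0.67] 0.66 M [-0.063  0.387  0.021]
```

View pics/t2.png

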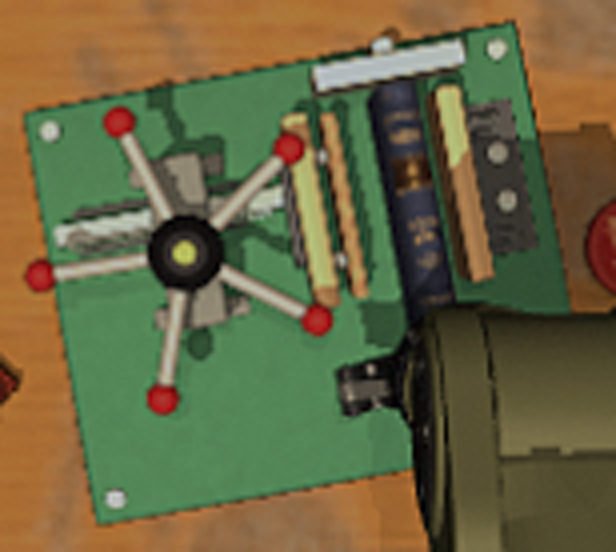

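The book's far end, at zoom (395,82), is now close to the stop face. I'll creep the rest of the way.

Call:
step_arm(steps=[0.1, 0, 0, 0, 0, 0.2, 0, 0, 0, 0, 0.3, 0, 0, 0, 0, 0.4, 0, 0, 0, 0, 0.4, 0, 0, 0, 0])

```text
clock: 3.82
ee_pos: [0.4816, -0.0562, 0.0613]
orientation: [0.996, 0.093, 0.0, -0.0]
ft_force: [-1.5, -0.5, -0.1]
width: -0.0001
finger_force: 0.0
```

Call:
step_arm(steps=[0.1, 0, 0, 0, 0, 0.2, 0, 0, 0, 0, 0.2, 0, 0, 0, 0])

```text
clock: 4.07
ee_pos: [0.4836, -0.0558, 0.0613]
orientation: [0.996, 0.093, 0.0, 0.0]
ft_force: [-1.2, 0.3, -0.4]
width: -0.0001
finger_force: 0.0
```

Call:
step_arm(steps=[0.1, 0, 0, 0, 0, 0.2, 0, 0, 0, 0, 0.2, 0, 0, 0, 0])

```text
clock: 4.32
ee_pos: [0.484, -0.0558, 0.061]
orientation: [0.996, 0.093, -0.002, 0.0]
ft_force: [-5.3, -1.0, 2.4]
width: 0.0001
finger_force: 0.0
```

Call:
step_arm(steps=[0.1, 0, 0, 0, 0, 0.2, 0, 0, 0, 0, 0.2, 0, 0, 0, 0])

```text
clock: 4.57
ee_pos: [0.4838, -0.0559, 0.0603]
orientation: [0.996, 0.093, -0.004, 0.0]
ft_force: [-9.7, -2.0, 3.9]
width: 0.0
finger_force: 0.0
```

Call:
step_arm(steps=[-0.5, 0, 0, 0, 0, -1.5, 0, 0, 0, 0, -3, 0, 0, 0, 0, -3, 0, -4, 0, 0, -3, 0, -8, 0, 0, -3, 0, -12, 0, 0, -2, -2, -12, -7, 0, -1, -4, -12, -14, 0, 0, -6, -12, -21, 0, 1, -8, -12, -28, 0, 1.8, -10, -12, -35, 0, 1.8, -12, -12, -42, 0, 1.8, -12.2, -12, -49, 0, 1.8, -12.2, -12, -56, 0, 1.8, -12.2, -12, -63, 0, 1.8, -12.2, -12, -70, 0, 1.8, -12.2, -12, -70.6, 0, 1.8, -12.2, -12, -70.6, 0])

```text
clock: 6.07
ee_pos: [0.4825, 0.0682, 0.1816]
orientation: [0.76, 0.65, 0.001, 0.001]
ft_force: [0.4, -0.2, 0.7]
width: 0.0002
finger_force: 0.0
```

```bash
python3 - <<'E'
from h import *
s=st(); print(s['joint_pos'].round(2))
im=vision.camera('scene'); cv2.imwrite('pics/s3.png',cv2.resize(im[160:310,150:340],None,fx=4,fy=4,interpolation=cv2.INTER_CUBIC))
E
```

```text
t 6.07 press [[-55.5 120.4]] z 0.1816 yaw-TH 70.47 Fpress [ 0.3 -0.3] 0.68 M [ 0.047 -0.026 -0.008]
[ 0.49  0.04 -0.69  1.89  0.03  1.22 -0.37]
```

View pics/s3.png

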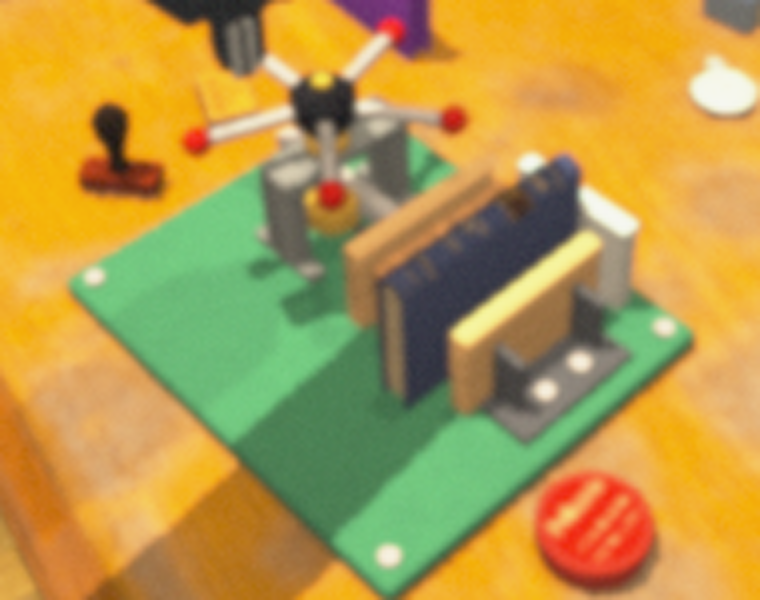

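The book stands upright against the stop, with its near edge at zoom (395,340). Next I'll lower the fingers into the gap and work out the push arc.

Call:
step_arm(steps=[0, 0, 3, 0, 0, 0, 0, 6, 0, 0, 0, 0, 7.8, 0, 0, 0, 0, 7.8, 0, 0, 0, 0, 7.8, 0, 0])

```text
clock: 6.53
ee_pos: [0.4818, 0.0681, 0.103]
orientation: [0.759, 0.651, -0.0, -0.001]
ft_force: [0.4, -0.2, 0.2]
width: 0.0
finger_force: 0.0
```

```bash
cat >> h.py <<'E'
C=np.array([0,125.])
d=lambda a:np.array([np.cos(np.radians(a)),np.sin(np.radians(a))])
def pose(phi,off=16,r=50): return C+r*d(phi)-off*d(phi-90), phi-90
def rows(base,al0,L):
    "base: commanded press xy, al0: yaw; prints tool-frame cm shifts"
    for ph,off in L:
        p,a=pose(ph,off); e=p-base
        print(ph,off,':',round(e@d(al0)/10,2),round(e@d(al0-90)/10,2),round(al0-a,1))
def tau():
    s=st(); p=w2q(s['ee_pos'])[0]-C; F=s['ft_force'][:2]@RP; p=p/1000
    t=-(p[0]*F[1]-p[1]*F[0]+s['moment'][2]); print('|F|',np.hypot(*F).round(2),'torque on tool(ccw resisting => wheel torque)',round(-t,3),'Mz',s['moment'][2].round(3))
E
python3 - <<'E'
from h import *
s=st(); b=w2q(s['ee_pos'])[0]
rows(b,70.5,[(160.6-4*i,16) for i in range(0,12)]); tau()
E
```

```text
t 6.53 press [[-56.3 120.5]] z 0.103 yaw-TH 70.54 Fpress [ 0.4  -0.28] 0.18 M [ 0.004 -0.034 -0.066]
160.6 16 : 0.69 0.16 -0.1
156.6 16 : 1.05 0.06 3.9
152.6 16 : 1.4 -0.02 7.9
148.6 16 : 1.77 -0.07 11.9
144.6 16 : 2.13 -0.09 15.9
140.6 16 : 2.5 -0.09 19.9
136.6 16 : 2.86 -0.07 23.9
132.6 16 : 3.23 -0.01 27.9
128.6 16 : 3.59 0.06 31.9
124.6 16 : 3.94 0.17 35.9
120.6 16 : 4.28 0.29 39.9
116.6 16 : 4.62 0.44 43.9
t 6.53 press [[-56.3 120.5]] z 0.103 yaw-TH 70.54 Fpress [ 0.4  -0.28] 0.18 M [ 0.004 -0.034 -0.066]
|F| 0.48 torque on tool(ccw resisting => wheel torque) -0.049 Mz -0.066
```

Call:
step_arm(steps=[0.35, 0.08, 0, 0, 0, 0.7, 0.1, 0, 0, 0, 1.05, 0.06, 0, 4, 0, 1.4, -0.02, 0, 8, 0, 1.77, -0.07, 0, 12, 0, 2.13, -0.09, 0, 16, 0, 2.5, -0.09, 0, 20, 0, 2.86, -0.07, 0, 24, 0])

```text
clock: 7.2
ee_pos: [0.4858, 0.0941, 0.1048]
orientation: [0.879, 0.477, -0.001, 0.002]
ft_force: [-4.8, -7.0, 6.1]
width: 0.0001
finger_force: 4.0
```

```bash
python3 - <<'E'
from h import *
tau()
E
```

```text
t 7.2 press [[-47.5 145.3]] z 0.1048 yaw-TH 46.31 Fpress [-5.98 -5.99] 6.12 M [-1.284  1.013  0.028]
|F| 8.47 torque on tool(ccw resisting => wheel torque) 0.435 Mz 0.028
```

```bash
python3 - <<'E'
from h import *
b,a=pose(136.6)
rows(b,a,[(136.6-4*i,16) for i in range(1,14)]+[(84.6,24)])
E
```

```text
132.6 16 : 0.35 -0.1 4.0
128.6 16 : 0.71 -0.17 8.0
124.6 16 : 1.07 -0.22 12.0
120.6 16 : 1.44 -0.25 16.0
116.6 16 : 1.81 -0.25 20.0
112.6 16 : 2.17 -0.22 24.0
108.6 16 : 2.53 -0.17 28.0
104.6 16 : 2.89 -0.09 32.0
100.6 16 : 3.24 0.01 36.0
96.6 16 : 3.59 0.14 40.0
92.6 16 : 3.92 0.29 44.0
88.6 16 : 4.25 0.47 48.0
84.6 16 : 4.55 0.66 52.0
84.6 24 : 4.06 0.03 52.0
```

Call:
step_arm(steps=[0.35, -0.1, 0, 4, 0, 0.71, -0.17, 0, 8, 0, 1.07, -0.22, 0, 12, 0, 1.44, -0.25, 0, 16, 0, 1.81, -0.25, 0, 20, 0, 2.17, -0.22, 0, 24, 0, 2.53, -0.17, 0, 28, 0, 2.89, -0.09, 0, 32, 0, 3.24, 0.01, 0, 36, 0, 3.59, 0.14, 0, 40, 0, 3.92, 0.29, 0, 44, 0, 4.25, 0.47, 0, 48, 0])

```text
clock: 8.2
ee_pos: [0.5115, 0.1294, 0.1045]
orientation: [0.997, 0.079, -0.002, 0.001]
ft_force: [-7.2, -2.0, 6.1]
width: -0.0004
finger_force: 3.9
```

```bash
python3 - <<'E'
from h import *
tau()
im=vision.camera('top'); cv2.imwrite('pics/t4.png',cv2.resize(im[168:306,212:366],None,fx=4,fy=4,interpolation=cv2.INTER_CUBIC))
E
```

```text
t 8.2 press [[-15.8 175.3]] z 0.1045 yaw-TH -1.61 Fpress [-7.43 -0.63] 6.09 M [-0.53   1.458 -0.065]
|F| 7.46 torque on tool(ccw resisting => wheel torque) 0.319 Mz -0.065
```

View pics/t4.png

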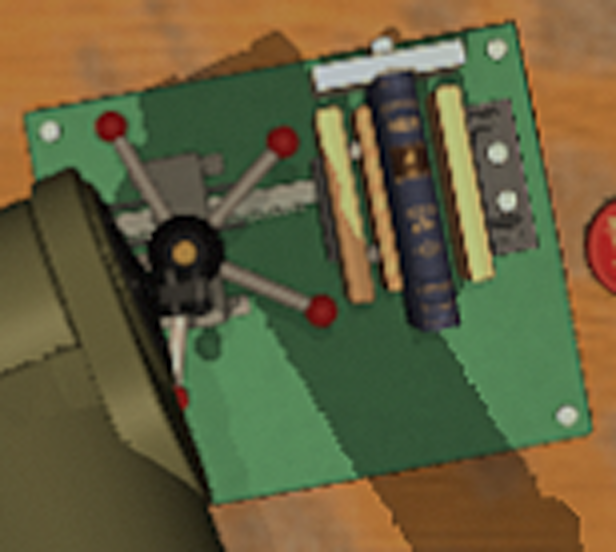

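The wheel has turned about 68°. The near-right ball is at (322,312), against (317,320) at the start, and the jaw pad at (382,285) has moved in towards the book. Next I'll measure the angle and move to the following spoke.

```bash
cat >> h.py <<'E'
def balls(im):
    c=vision.calibration('top'); hsv=cv2.cvtColor(im,cv2.COLOR_BGR2HSV)
    red=cv2.inRange(hsv,(0,150,60),(7,255,255))|cv2.inRange(hsv,(173,150,60),(180,255,255))
    n,l,s,ce=cv2.connectedComponentsWithStats(red)
    for i in range(1,n):
        q=w2q(p2w(c,[ce[i]],.12))[0]-C; a=np.degrees(np.arctan2(q[1],q[0]))%360
        if s[i,4]>12 and 60<np.hypot(*q)<95: print('ball area',s[i,4],'r',np.hypot(*q).round(1),'phi',a.round(1),'near-spoke eq',round((a-124)%72+124,1))
E
python3 - <<'E'
from h import *
im=vision.camera('top'); balls(im); tau()
b,a=pose(88.6); rows(b,a,[(88.6,24),(163,26)])
balls(cv2.imread('pics/top0.png'))
E
```

```text
ball area 40 r 78.4 phi 19.4 near-spoke eq 163.4
ball area 47 r 78.8 phi 307.6 near-spoke eq 163.6
ball area 45 r 78.4 phi 235.7 near-spoke eq 163.7
t 8.3 press [[-15.1 175.5]] z 0.1045 yaw-TH -1.5 Fpress [-4.71 -1.42] 3.71 M [-0.428  1.032  0.006]
|F| 4.92 torque on tool(ccw resisting => wheel torque) 0.265 Mz 0.006
88.6 24 : -0.8 -0.0 0.0
163 26 : -3.92 6.16 -74.4
ball area 43 r 78.6 phi 16.5 near-spoke eq 160.5
ball area 43 r 78.6 phi 304.8 near-spoke eq 160.8
ball area 45 r 78.6 phi 88.7 near-spoke eq 160.7
ball area 45 r 78.3 phi 232.7 near-spoke eq 160.7
ball area 42 r 78.4 phi 160.7 near-spoke eq 160.7
```

Call:
step_arm(steps=[-0.4, 0, 0, 0, 0, -0.8, 0, 0, 0, 0, -0.8, 0, -2.5, 0, 0, -0.8, 0, -5.5, 0, 0, -1.2, 1, -5.5, -7, 0, -1.6, 2, -5.5, -14, 0, -2, 3, -5.5, -21, 0, -2.5, 4, -5.5, -28, 0, -3, 5, -5.5, -35, 0, -3.5, 5.6, -5.5, -42, 0, -3.9, 6.2, -5.5, -49, 0, -3.9, 6.2, -5.5, -56, 0, -3.9, 6.2, -5.5, -63, 0, -3.9, 6.2, -5.5, -70, 0, -3.9, 6.2, -5.5, -74.4, 0, -3.9, 6.2, -5.5, -74.4, 0, -3.9, 6.2, -2.5, -74.4, 0, -3.9, 6.2, 0, -74.4, 0, -3.9, 6.2, 0, -74.4, 0])

```text
clock: 9.88
ee_pos: [0.4812, 0.0618, 0.0997]
orientation: [0.746, 0.666, -0.003, -0.002]
ft_force: [-1.5, -0.8, -0.9]
width: -0.0003
finger_force: 0.0
```

```bash
python3 - <<'E'
from h import *
tau()
b,a=pose(163,26); rows(b,a,[(163.5,21)]+[(163.5-4*i,16) for i in range(0,13)])
E
```

```text
t 9.88 press [[-58.  114.4]] z 0.0997 yaw-TH 72.9 Fpress [-1.63 -0.52] -0.91 M [-0.053  0.073 -0.   ]
|F| 1.71 torque on tool(ccw resisting => wheel torque) 0.013 Mz -0.0
163.5 21 : 0.46 0.02 -0.5
163.5 16 : 0.96 0.01 -0.5
159.5 16 : 1.31 -0.09 3.5
155.5 16 : 1.67 -0.17 7.5
151.5 16 : 2.03 -0.22 11.5
147.5 16 : 2.39 -0.25 15.5
143.5 16 : 2.76 -0.25 19.5
139.5 16 : 3.13 -0.22 23.5
135.5 16 : 3.49 -0.17 27.5
131.5 16 : 3.85 -0.1 31.5
127.5 16 : 4.2 0.0 35.5
123.5 16 : 4.55 0.12 39.5
119.5 16 : 4.88 0.27 43.5
115.5 16 : 5.21 0.44 47.5
```

Call:
step_arm(steps=[0.5, 0, -0.4, 0, 0, 0.96, 0, -0.4, 0, 0, 1.31, -0.09, -0.4, 3.5, 0, 1.67, -0.17, -0.4, 7.5, 0, 2.03, -0.22, -0.4, 11.5, 0, 2.39, -0.25, -0.4, 15.5, 0, 2.76, -0.25, -0.4, 19.5, 0, 3.13, -0.22, -0.4, 23.5, 0, 3.49, -0.17, -0.4, 27.5, 0, 3.85, -0.1, -0.4, 31.5, 0])

```text
clock: 10.72
ee_pos: [0.4874, 0.0983, 0.1093]
orientation: [0.899, 0.437, -0.001, 0.002]
ft_force: [-5.5, -5.9, 4.4]
width: 0.0002
finger_force: 4.3
```

```bash
python3 - <<'E'
from h import *
tau()
im=vision.camera('top'); balls(im)
cv2.imwrite('pics/t5.png',cv2.resize(im[168:306,212:366],None,fx=4,fy=4,interpolation=cv2.INTER_CUBIC))
b,a=pose(131.5); rows(b,a,[(131.5-2*i,16) for i in range(1,20)])
E
```

```text
t 10.72 press [[-45.2 149.1]] z 0.1093 yaw-TH 41.21 Fpress [-6.52 -4.72] 4.38 M [-1.434  1.107  0.02 ]
|F| 8.05 torque on tool(ccw resisting => wheel torque) 0.39 Mz 0.02
ball area 45 r 78.4 phi 351.8 near-spoke eq 135.8
ball area 44 r 78.8 phi 279.7 near-spoke eq 135.7
ball area 45 r 78.6 phi 63.6 near-spoke eq 135.6
ball area 43 r 78.7 phi 207.9 near-spoke eq 135.9
129.5 16 : 0.18 -0.05 2.0
127.5 16 : 0.35 -0.1 4.0
125.5 16 : 0.53 -0.14 6.0
123.5 16 : 0.71 -0.17 8.0
121.5 16 : 0.89 -0.2 10.0
119.5 16 : 1.07 -0.22 12.0
117.5 16 : 1.26 -0.24 14.0
115.5 16 : 1.44 -0.25 16.0
113.5 16 : 1.62 -0.25 18.0
111.5 16 : 1.81 -0.25 20.0
109.5 16 : 1.99 -0.24 22.0
107.5 16 : 2.17 -0.22 24.0
105.5 16 : 2.35 -0.2 26.0
103.5 16 : 2.53 -0.17 28.0
101.5 16 : 2.71 -0.13 30.0
99.5 16 : 2.89 -0.09 32.0
97.5 16 : 3.07 -0.04 34.0
95.5 16 : 3.24 0.01 36.0
93.5 16 : 3.42 0.07 38.0
```

View pics/t5.png

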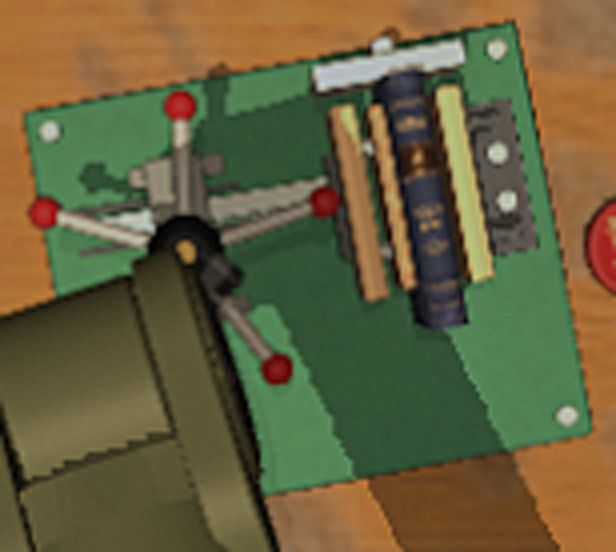

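The pad at (400,280) is now moving the book towards the cheek, with torque still at the free-bearing value. I'll carry on in smaller steps.

Call:
step_arm(steps=[0.18, -0.05, 0, 2, 0, 0.35, -0.1, 0, 4, 0, 0.53, -0.14, 0, 6, 0, 0.71, -0.17, 0, 8, 0, 0.89, -0.2, 0, 10, 0, 1.07, -0.22, 0, 12, 0, 1.26, -0.24, 0, 14, 0])

```text
clock: 11.35
ee_pos: [0.4928, 0.1104, 0.1092]
orientation: [0.945, 0.326, -0.001, 0.002]
ft_force: [-5.5, -4.9, 5.8]
width: -0.0
finger_force: 4.2
```

```bash
python3 - <<'E'
from h import *
tau()
balls(vision.camera('top'))
b,a=pose(117.5); rows(b,a,[(117.5-2*i,16) for i in range(1,15)])
E
```

```text
t 11.35 press [[-37.6 160. ]] z 0.1092 yaw-TH 27.34 Fpress [-6.34 -3.84] 5.76 M [-1.141  1.27   0.052]
|F| 7.41 torque on tool(ccw resisting => wheel torque) 0.419 Mz 0.052
ball area 45 r 78.4 phi 337.3 near-spoke eq 193.3
ball area 43 r 78.6 phi 48.9 near-spoke eq 192.9
ball area 44 r 78.9 phi 265.5 near-spoke eq 193.5
ball area 43 r 78.4 phi 193.4 near-spoke eq 193.4
115.5 16 : 0.18 -0.05 2.0
113.5 16 : 0.35 -0.1 4.0
111.5 16 : 0.53 -0.14 6.0
109.5 16 : 0.71 -0.17 8.0
107.5 16 : 0.89 -0.2 10.0
105.5 16 : 1.07 -0.22 12.0
103.5 16 : 1.26 -0.24 14.0
101.5 16 : 1.44 -0.25 16.0
99.5 16 : 1.62 -0.25 18.0
97.5 16 : 1.81 -0.25 20.0
95.5 16 : 1.99 -0.24 22.0
93.5 16 : 2.17 -0.22 24.0
91.5 16 : 2.35 -0.2 26.0
89.5 16 : 2.53 -0.17 28.0
```

Call:
step_arm(steps=[0.18, -0.05, 0, 2, 0, 0.35, -0.1, 0, 4, 0, 0.53, -0.14, 0, 6, 0])

```text
clock: 11.65
ee_pos: [0.496, 0.115, 0.1092]
orientation: [0.961, 0.276, -0.001, 0.002]
ft_force: [-6.3, -5.3, 4.8]
width: 0.0002
finger_force: 4.2
```

```bash
python3 - <<'E'
from h import *
tau()
b,a=pose(111.5); rows(b,a,[(111.5-2*i,16) for i in range(1,4)])
E
```

```text
t 11.65 press [[-33.7 164. ]] z 0.1092 yaw-TH 21.34 Fpress [-7.17 -4.  ] 4.85 M [-1.059  1.368  0.009]
|F| 8.21 torque on tool(ccw resisting => wheel torque) 0.423 Mz 0.009
109.5 16 : 0.18 -0.05 2.0
107.5 16 : 0.35 -0.1 4.0
105.5 16 : 0.53 -0.14 6.0
```

Call:
step_arm(steps=[0.18, -0.05, 0, 2, 0, 0.35, -0.1, 0, 4, 0])

```text
clock: 11.82
ee_pos: [0.4983, 0.1179, 0.1092]
orientation: [0.97, 0.242, -0.001, 0.001]
ft_force: [-6.4, -4.2, 5.6]
width: 0.0004
finger_force: 4.1
```

```bash
python3 - <<'E'
from h import *
tau()
E
```

```text
t 11.82 press [[-30.8 166.4]] z 0.1092 yaw-TH 17.35 Fpress [-7.04 -2.92] 5.56 M [-0.983  1.39   0.029]
|F| 7.62 torque on tool(ccw resisting => wheel torque) 0.41 Mz 0.029
```

Call:
step_arm(steps=[0.18, -0.05, 0, 2, 0, 0.35, -0.1, 0, 4, 0])

```text
clock: 11.98
ee_pos: [0.5008, 0.1206, 0.1092]
orientation: [0.978, 0.208, -0.001, 0.001]
ft_force: [-6.7, -5.8, 5.0]
width: 0.0002
finger_force: 4.1
```

```bash
python3 - <<'E'
from h import *
tau()
balls(vision.camera('top'))
E
```

```text
t 11.98 press [[-27.8 168.6]] z 0.1092 yaw-TH 13.35 Fpress [-7.63 -4.42] 4.96 M [-0.913  1.403  0.02 ]
|F| 8.81 torque on tool(ccw resisting => wheel torque) 0.476 Mz 0.02
ball area 45 r 78.5 phi 323.1 near-spoke eq 179.1
ball area 42 r 78.5 phi 35.0 near-spoke eq 179.0
ball area 45 r 78.6 phi 251.2 near-spoke eq 179.2
ball area 42 r 78.0 phi 179.2 near-spoke eq 179.2
```

Call:
step_arm(steps=[0.18, -0.05, 0, 2, 0])

```text
clock: 12.12
ee_pos: [0.5022, 0.1218, 0.1092]
orientation: [0.981, 0.192, -0.001, 0.001]
ft_force: [-7.3, -4.6, 5.7]
width: -0.0003
finger_force: 4.2
```

```bash
python3 - <<'E'
from h import *
tau()
E
```

```text
t 12.12 press [[-26.3 169.5]] z 0.1092 yaw-TH 11.42 Fpress [-8.   -3.18] 5.72 M [-0.886  1.507  0.006]
|F| 8.61 torque on tool(ccw resisting => wheel torque) 0.446 Mz 0.006
```

Call:
step_arm(steps=[0.18, -0.05, 0, 2, 0])

```text
clock: 12.2
ee_pos: [0.5036, 0.1231, 0.1092]
orientation: [0.985, 0.174, -0.001, 0.001]
ft_force: [-6.6, -4.5, 5.3]
width: -0.0001
finger_force: 4.2
```

```bash
python3 - <<'E'
from h import *
tau()
E
```

```text
t 12.2 press [[-24.6 170.5]] z 0.1092 yaw-TH 9.36 Fpress [-7.28 -3.19] 5.33 M [-0.831  1.454  0.04 ]
|F| 7.95 torque on tool(ccw resisting => wheel torque) 0.45 Mz 0.04
```

Call:
step_arm(steps=[0.18, -0.05, 0, 2, 0, 0.35, -0.1, 0, 4, 0])

```text
clock: 12.37
ee_pos: [0.506, 0.1252, 0.1092]
orientation: [0.99, 0.139, -0.002, 0.001]
ft_force: [-9.3, -4.3, 7.5]
width: 0.0003
finger_force: 5.3
```

```bash
echo '
def mm():
    tau(); s=ctrl.observe(); print("Mh",np.hypot(*s["moment"][:2]).round(3))' >> h.py; python3 -c "
from h import *
mm()"
```

```text
t 12.37 press [[-21.9 172.1]] z 0.1092 yaw-TH 5.36 Fpress [-9.92 -2.52] 7.52 M [-0.972  1.948  0.024]
|F| 10.24 torque on tool(ccw resisting => wheel torque) 0.547 Mz 0.024
Mh 2.177
```

Call:
step_arm(steps=[0.18, -0.05, 0, 2, 0])

```text
clock: 12.45
ee_pos: [0.5072, 0.1261, 0.1091]
orientation: [0.993, 0.122, -0.002, 0.002]
ft_force: [-10.3, -4.8, 8.8]
width: -0.0001
finger_force: 5.9
```

```bash
python3 -c "
from h import *
mm()
balls(vision.camera('top'))"
```

```text
t 12.45 press [[-20.6 172.8]] z 0.1091 yaw-TH 3.37 Fpress [-10.97  -2.84] 8.83 M [-0.948  2.236 -0.02 ]
|F| 11.33 torque on tool(ccw resisting => wheel torque) 0.564 Mz -0.02
Mh 2.429
ball area 45 r 78.6 phi 314.2 near-spoke eq 170.2
ball area 41 r 78.8 phi 26.2 near-spoke eq 170.2
ball area 44 r 78.3 phi 242.3 near-spoke eq 170.3
ball area 35 r 78.3 phi 171.5 near-spoke eq 171.5
```

Call:
step_arm(steps=[0.18, -0.05, 0, 2, 0])

```text
clock: 12.58
ee_pos: [0.5083, 0.127, 0.1091]
orientation: [0.994, 0.105, -0.003, 0.002]
ft_force: [-11.6, -5.0, 8.4]
width: -0.0
finger_force: 6.5
```

```bash
python3 -c "
from h import *
mm()
balls(vision.camera('top'))
mm()"
```

```text
t 12.58 press [[-19.3 173.5]] z 0.1091 yaw-TH 1.44 Fpress [-12.33  -2.81] 8.44 M [-1.004  2.458  0.005]
|F| 12.64 torque on tool(ccw resisting => wheel torque) 0.657 Mz 0.005
Mh 2.655
ball area 42 r 78.5 phi 24.6 near-spoke eq 168.6
ball area 45 r 78.8 phi 312.8 near-spoke eq 168.8
ball area 45 r 78.4 phi 240.7 near-spoke eq 168.7
ball area 31 r 78.3 phi 170.4 near-spoke eq 170.4
t 12.63 press [[-19.1 173.6]] z 0.1091 yaw-TH 1.29 Fpress [-11.35  -2.92] 8.46 M [-1.002  2.138  0.023]
|F| 11.72 torque on tool(ccw resisting => wheel torque) 0.631 Mz 0.023
Mh 2.361
```

The torque is about 0.65 N m, so roughly 15 N in the jaw. I'll back off and lift clear.

Call:
step_arm(steps=[-0.4, 0, 0, 0, 0, -0.8, 0, 0, 0, 0, -1.2, 0, 0, 0, 0, -1.2, 0, 0, 0, 0, -1.2, 0, -3, 0, 0, -1.2, 0, -6, 0, 0, -1.2, 0, -9, 0, 0, -1.2, 0, -12, 0, 0, -1.2, -3, -12, 0, 0, -1.2, -6, -12, 0, 0, -1.2, -9, -12, 0, 0, -1.2, -12, -12, 0, 0, -1.2, -12, -12, 0, 0, -1.2, -12, -12, 0, 0])

```text
clock: 13.8
ee_pos: [0.4731, 0.2453, 0.2279]
orientation: [0.994, 0.108, 0.0, -0.0]
ft_force: [0.8, -0.6, -0.3]
width: -0.0004
finger_force: 0.0
```

```bash
python3 - <<'E'
from h import *
mm()
im=vision.camera('top'); balls(im)
cv2.imwrite('pics/t6.png',np.hstack([cv2.resize(im[168:306,180:390],None,fx=2,fy=2),cv2.resize(vision.camera('scene')[170:308,160:340],None,fx=2,fy=2)]))
E
```

```text
t 13.8 press [[-32.  296.2]] z 0.2279 yaw-TH 1.78 Fpress [ 0.72 -0.75] -0.3 M [-0.003 -0.004 -0.002]
|F| 1.04 torque on tool(ccw resisting => wheel torque) -0.1 Mz -0.002
Mh 0.005
ball area 45 r 78.8 phi 23.9 near-spoke eq 167.9
ball area 46 r 78.9 phi 312.4 near-spoke eq 168.4
ball area 40 r 78.3 phi 95.8 near-spoke eq 167.8
ball area 43 r 78.6 phi 240.5 near-spoke eq 168.5
ball area 45 r 78.4 phi 168.6 near-spoke eq 168.6
```

View pics/t6.png

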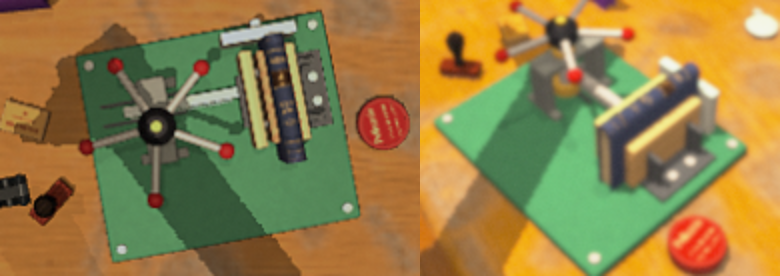

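The picture shows the book upright between pad and cheek, with its far end at the stop around (270,38). The wheel has stayed put and the bystanders haven't moved. I'll do one last check of the book's front edge, then hand in.

```bash
python3 - <<'E'
from h import *
f=w2q(p2w(vision.calibration('top'),[(325.5,248.7)],.118))[0]; print('front',f)
if abs(f[0]+65)<4: print(workorder.finish_job())
E
```

```text
front [-63.30601282  -9.17239229]
the job is handed in; nothing more can be done
None
```

The book is home against the end stop and clamped upright with about 15 N of jaw force (estimated from the wheel torque), the arm is clear, and the job was handed in after about 14 s.

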